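# Feel the roller gap with a taper gauge

### The arm

A 6-joint arm with a two-finger parallel gripper is mounted at the origin on the work surface. World frame = base frame: x ahead of the robot, y to its left, z up, the work surface at z = 0. Lengths are in m, angles in rad, forces in N, time in s.
With the tool pointing down it reaches from about 0.225 to 0.875 m from the base axis. Payload 3.4 kg.
Tool frame: the origin (TCP) lies midway between the tips of the shut fingers; the grasp point (between the pads) lies 19 mm behind it; x points along the fingers, y is the direction in which the jaws open and shut, and the axes are right-handed (so a half turn about x gives the same grasp; the last joint's range is limited). The gripper opens to 85 mm and grips with 20 to 120 N. Pads are 22 mm wide; open, the fingers measure 114 mm over their backs; the gripper's body (76 mm by 85 mm) begins 54 mm behind the grasp point. The pads swing forward as they close: fully open they stand 13 mm farther back than shut.
Start: joints at [1.004, 0.276, 1.505, -0, 1.361, -0.121], TCP at [0.248, 0.519, 0.231] pointing down, gripper open.
Joint ranges: [-2.89, 2.89], [-0.75, 2.08], [0.22, 2.7], [-1.18, 4.32], [0.11, 2.71], [-2.7, 2.7]. Speed limits (rad/s): [2.57, 2.57, 3.14, 3.14, 3.14, 3.14].

### API

Orientations are given as a unit quaternion [w, x, y, z].
In Python, from rig import manip, get_image, get_calibration, ticket gives the robot as it stands. The module is installed in compiled form; this text tells all that it offers.
- The arm moves only by the tool arm_command, never from a script. Its argument "series" is text: rows parted by semicolons, each of 7 numbers parted by spaces: the shift along the tool's x, y, z in units of 0.1 m (1.0 is 0.1 m), then the turn, a rotation vector about the tool's x, y, z in units of pi rad (1.0 is pi rad), then the opening, from -1 (shut) to 1 (fully open), so that 0 is half open. In form: tx ty tz rx ry rz claw; .... A call has 1 to 12 rows; each row shifts and turns the commanded pose from where the row before left it, along the tool's axes as they then stand; what a row does not reach is not made up. A row lasts 1/12 s, in which the tool goes at most 41.7 mm and 7.16 degrees, less where a joint would pass 70% of its speed; a pose out of reach is approached as far as the arm can. A call with a number of a shift or a turn outside -1 to 1 is refused whole. A call with a gripper value outside its range is refused whole. The fingers move at their own pace and stop on an object; "squeeze" is the grip in N (left out, the last holds). Time passes only in rows, so rows that do not move let the fingers close. It gives the time, the measured TCP pose, the force and the opening at its end, in the units of the state.
- manip.get_state(): the state, without advancing time (a new reading comes with each control period).
- get_image(name): name is "scene" or "top" or "wrist"; returns the picture (480x640x3 uint8, red, green, blue); there is no depth.
- get_calibration(name): a dict with "fx", "fy", "cx", "cy" (pixels), "cam_to_world" (4x4, takes a point from camera to world coordinates); the wrist camera has in their place "tool_from_camera" (4x4, takes a point from camera to tool coordinates, whose origin is the TCP and whose axes are the tool frame's). Camera axes: x right, y down, z forward; pixel columns grow to the right and rows downward; lengths in m; the calibration is good to about 2 mm. The wrist camera is an equidistant fisheye: a pixel r from the principal point sees the ray r / f radians off the axis. A picture is of the moment at which its call begins: read the wrist's pose just before it. get_calibration takes no time and is no camera call.
- ticket.sign_off(): hands the job in, once; it reports no verdict.
The state is a dict: "clock": time; "qpos": joint angles; "qd": joint speeds; "effort": joint torques, N m; "position": TCP position; "ee_rot": TCP orientation; "contact_force": force on the tool from outside, world axes, zero at the start; "moment": the same for the moment, N m; "width": finger opening in m.
Only numpy, scipy, OpenCV 4.12 (cv2) and the standard library are available. Lean on these libraries where they do the work, as an engineer would, in place of code of your own. Each camera call takes 0.05 s, during which the arm holds its last target. There are 200 camera calls.

### The job

Check the gap under the spring-loaded roller of the chocolate slab former: pick up the red-handled taper gauge, lay it flat on the metal bed and slide it, thin end first, between the guide cheeks and under the roller until it drags with a light but definite grip, about half a kilo of push. Do not force it, do not touch the roller head with the robot, then let go and leave the gauge lying flat and snug in the gap for the foreman to read, with everything else on the bench left alone.

Things in the scene. Friction and masses are not known exactly. Their poses are not given: they have to be found in the camera images.
- gauge: Steel taper gauge with an upright red handle, about 0.13 kg, lying flat. Origin: on its underside, below the handle's middle; +x to the thin end, z up. Tail plate 24 mm wide, 6 mm thick, x = -25 to 60 mm; ahead of it the blade, 24 mm wide, tapers from 16 mm thick at x = 60 mm to 4 mm at its tip, x = 160 mm (1.2 mm per 10 mm).
- gauge_grip (a point): Middle of the gauge's red handle, 30 mm above the gauge's origin. The handle is 44 mm (x) by 14 mm (y) and reaches from 6 to 52 mm above the gauge's underside; pinch it across y, firmly.
- gauge_tip (a point): Middle of the gauge's thin end, 2 mm above its underside, 160 mm ahead (+x) of the gauge's origin.
- bed: Aluminium plate fixed to the bench, 112 mm wide (y), 12 mm thick, x = -185 to +70 mm. Origin: at bench height, straight below the roller's axis, on the lane's centre line. The gauge slides on it along +x from the open end at -x.
- lane_mouth (a point): On the bed's top face, lane centre line, at bed x = -60 mm, where the two dark guide cheeks begin. Cheeks 8 mm high: 36 mm apart inside from x = -35 to +15 mm, flaring to about 50 mm apart at the mouth.
- head: Green bridge fixed astride the bed, same origin and axes as the bed. Uprights 60 to 76 mm either side of the lane, 78 mm high; crossbar x = -1 to +29 mm, 62 to 78 mm high, with screw heads and a brass stem up to 88 mm. It carries the roller; keep the robot off all of it.
- roller_line (a point): On the bed's top face, straight below the white roller's axis (along y; roller 16 mm thick, 32 mm long). The gap is 6 to 13 mm, different every time: judge it by feel. The roller is sprung, yielding upward 1 mm per 8 N: each 10 mm of slide past first touch adds about 8 N of roller load. The push felt about equals the load. Stop at 3 to 11 N, never over 20 N; it then stays put.
- choc_a: Bystander, leave alone: dark chocolate, 34 x 24 x 16 mm. Origin at its underside.
- choc_b: Bystander, leave alone: milk chocolate, 34 x 24 x 16 mm. Origin at its underside.
- choc_c: Bystander, leave alone: dark chocolate, 34 x 24 x 16 mm. Origin at its underside.
- bowl: Bystander, leave alone: copper bowl, 150 mm across, 60 mm high. Origin at its underside.
- spatula: Bystander, leave alone: wooden-handled spatula lying flat.
- setting_bar: Bystander, leave alone: flat aluminium bar with a blue handle, 150 mm long (not the taper gauge). Origin at its underside.
- jar: Bystander, leave alone: amber glass jar, 64 mm across, 100 mm high. Origin at its underside.

How it is judged:
By the outcome, as a careful person would: the job done as asked, in the order asked, and still so for the second after the job is handed in, with the robot touching nothing.
It also fails if it takes over 61 s, if anything falls off the work surface, if the arm or the gripper's body presses on something with over 40 N, if the wrist force passes 120 N, or if a joint passes its speed limit or range.

## Working session

There is one attempt and no reset: what is moved stays moved. The work goes in short steps, Python scripts to look and compute and a tool call to move; the robot and the scene stay as the last step left them, time stands still between calls to the robot, and variables do not carry over. Pictures are saved under pics/ and viewed, about 8 in all and at most 12, crops included, and the job is handed in when it is done.

Besides the shell and the picture viewer there is one more tool, called in YAML: its name, and indented under it one key for each argument. arm_command: Moves the arm, as the interface text tells. Shifts and turns lie within -1 to 1; 1 stands for 0.1 m of shift or pi rad of turn. Its arguments: {"type":"object","properties":{"series":{"type":"string"},"squeeze":{"type":"number"}},"required":["series"]}

```bash
mkdir -p pics
python3 - <<'E'
from rig import manip,get_image,get_calibration
import cv2,numpy as np
print(manip.get_state())
for n in ["scene","top"]:
    cv2.imwrite(f"pics/{n}0.png",get_image(n)[:,:,::-1]); print(n,get_calibration(n))
print(get_calibration("wrist"))
E
```

```text
{'clock': 0.0, 'qpos': array([ 1.00399327e+00,  2.76568282e-01,  1.50613213e+00,  1.59770083e-05,
        1.36070582e+00, -1.20964562e-01]), 'qd': array([-0.00137419,  0.00052279,  0.00088819,  0.00063386,  0.00025882,
       -0.00019388]), 'effort': array([ 1.46727354e-03, -4.16756094e+01, -2.45806092e+01, -2.01236671e-04,
        1.11288676e-02, -1.41925059e-05]), 'position': array([0.24764186, 0.51835014, 0.23045535]), 'ee_rot': array([ 0.68938837,  0.15572475,  0.68983112, -0.15692834]), 'contact_force': array([-0.6004631 , -0.25321992,  0.42346123]), 'moment': array([0.00332983, 0.02225723, 0.01437308]), 'width': 0.08538957290647164}
scene {'fx': 438.0822569775652, 'fy': 438.0822569775652, 'cx': 313.8306089828838, 'cy': 242.77534289421436, 'cam_to_world': array([[-0.83367867,  0.4402911 , -0.33335209,  0.88687097],
       [ 0.55194391,  0.68438602, -0.47641756,  0.4229261 ],
       [ 0.0183791 , -0.58117082, -0.81357402,  0.87825446],
       [ 0.        ,  0.        ,  0.        ,  1.        ]])}
top {'fx': 499.8708495371373, 'fy': 499.8708495371373, 'cx': 324.80798527232275, 'cy': 227.53162363786277, 'cam_to_world': array([[-0.02751628, -0.98183065,  0.18775363,  0.31937566],
       [-0.99961774,  0.02753132, -0.00252819, -0.0318203 ],
       [-0.00268685, -0.18775142, -0.9822129 ,  1.34855776],
       [ 0.        ,  0.        ,  0.        ,  1.        ]])}
{'fx': 371.64829954431775, 'fy': 371.64829954431775, 'cx': 315.9044005764151, 'cy': 235.98367707994862, 'tool_from_camera': array([[-2.25728264e-04, -3.21526771e-01,  9.46900462e-01,
        -1.41435478e-01],
       [ 9.99999487e-01, -1.00773471e-03, -1.03797118e-04,
        -1.00965956e-05],
       [ 9.87598014e-04,  9.46899952e-01,  3.21526834e-01,
        -8.37258958e-02],
       [ 0.00000000e+00,  0.00000000e+00,  0.00000000e+00,
         1.00000000e+00]])}
```

View pics/top0.png

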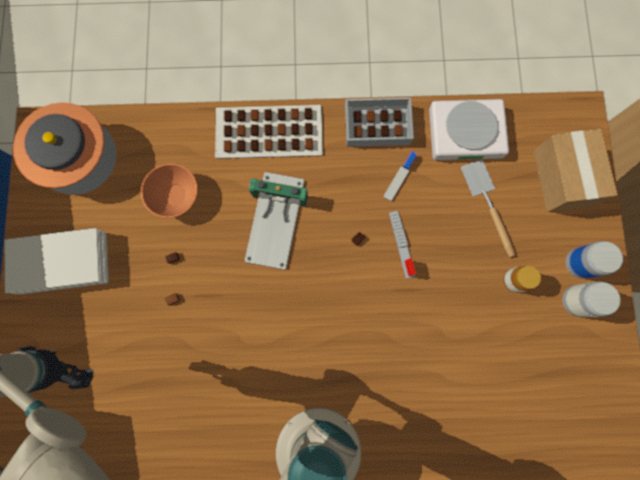

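View pics/scene0.png

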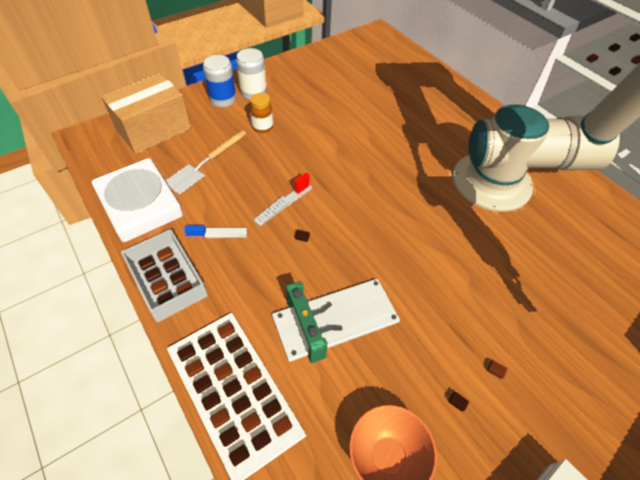

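Top view: gauge handle at about (409,268), with its tip near (395,212). The bed's open end runs from (246,263) to (287,268), the head is at (277,190), and choc_c is at (358,239). I'll enlarge these for accurate pixels.

Run:
```python
import cv2
im=cv2.imread("pics/top0.png")[165:285,235:425]
cv2.imwrite("pics/topc.png",cv2.resize(im,(760,480),interpolation=cv2.INTER_CUBIC))
```

```text
(no output)
```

View pics/topc.png

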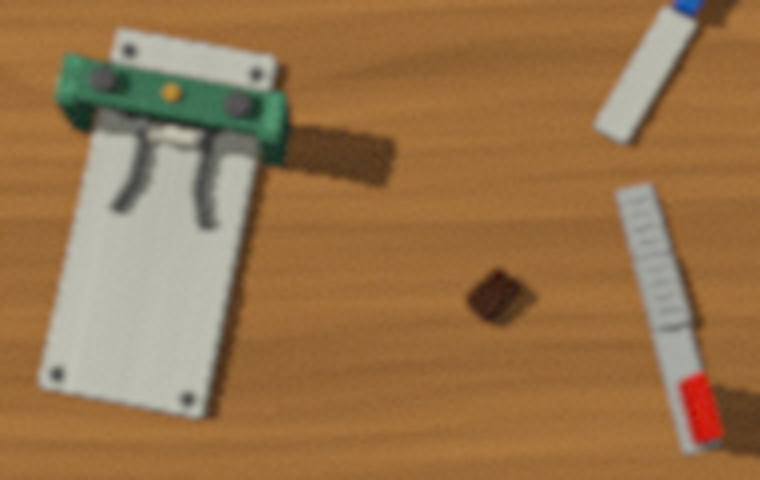

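Crop (4x, offset 235,165): bed corners are (120,30), (275,58), (207,415) and (40,385). The gauge tip middle is (634,188), its tail middle (702,450) and the handle top (701,408).

```bash
cat > h.py <<'E'
import numpy as np
from rig import get_calibration,manip
from scipy.spatial.transform import Rotation as R
def ray(n,uv,z):
    c=get_calibration(n);T=c["cam_to_world"]
    d=T[:3,:3]@np.array([(uv[0]-c["cx"])/c["fx"],(uv[1]-c["cy"])/c["fy"],1])
    return (T[:3,3]+d*(z-T[2,3])/d[2])
def tool():
    s=manip.get_state();q=s["ee_rot"]
    return s,R.from_quat([q[1],q[2],q[3],q[0]]).as_matrix()
E
python3 - <<'E'
from h import *
f=lambda u,v,z: ray("top",(235+u/4,165+v/4),z)
b=[f(*p,.012) for p in [(120,30),(275,58),(207,415),(40,385)]]
print(*b)
far=(b[0]+b[1])/2;near=(b[2]+b[3])/2;d=far-near;L=np.linalg.norm(d);d/=L
print("bed L",L,"W",np.linalg.norm(b[0]-b[1]),np.linalg.norm(b[2]-b[3]),"origin",near+d*.185,far-d*.07,"yaw",np.arctan2(d[1],d[0]))
w=b[1]-b[0]+b[2]-b[3];print("yaw from width",np.arctan2(w[0],-w[1]))
print("brass",f(172,92,.088), "screw mid",(f(105,78,.08)+f(238,103,.08))/2)
t=f(634,188,.004);e=f(702,450,.006);h=f(701,408,.052);print(t,e,h,np.linalg.norm(t-e))
g=(t-e)/np.linalg.norm(t-e);print("gauge org",t-g*.16,e+g*.025,"yaw",np.arctan2(g[1],g[0]))
print("choc",f(490,300,.016)); 
s,M=tool();print(M)
E
```

```text
[0.73531954 0.12675261 0.012     ] [0.71207639 0.01938881 0.012     ] [0.46527799 0.06981073 0.012     ] [0.48861215 0.18177805 0.012     ]
bed L 0.2523227599130236 W 0.1098509381236039 0.11437291271341563 origin [0.65786131 0.08713803 0.012     ] [0.65524317 0.08769745 0.012     ] yaw -0.2105045426544123
yaw from width -0.20925209636761213
brass [0.66866313 0.08405258 0.088     ] screw mid [0.67191929 0.08516274 0.08      ]
[ 0.61462006 -0.22557267  0.004     ] [ 0.43318165 -0.26125336  0.006     ] [ 0.45654191 -0.25437049  0.052     ] 0.18492433734368283
gauge org [ 0.45763615 -0.25644427  0.00573044] [ 0.45771038 -0.25642967  0.00572962] yaw 0.1941766766581081
choc [ 0.5373539  -0.12256452  0.016     ]
[[-9.00678528e-04  4.31201155e-01  9.02255370e-01]
 [-1.40484294e-03  9.02254300e-01 -4.31202046e-01]
 [-9.99998608e-01 -1.65590152e-03 -2.06871175e-04]]
```

arm_command:
  series: "0 0 0 -0.034 0 0 1;0 0 0 -0.034 0 0 1;0 0 0 -0.034 0 0 1;0 0 0 -0.034 0 0 1;0 0 0 -0.034 0 0 1;0 0 0 -0.034 0 0 1"
  squeeze: 60

```text
clock: 0.6
position: [0.2478, 0.5185, 0.2308]
ee_rot: [0.703, -0.071, 0.704, 0.07]
contact_force: [-0.6, -0.3, -0.5]
width: 0.0854
```

```bash
cat >> h.py <<'E'
def go(target,yaw,z=None):
    s,M=tool();p=s["position"];e=np.arctan2(M[1,2],M[0,2])
    print("t %.2f"%s["clock"],"pos",p.round(4),"yaw %.4f"%e,"down",M[:,0].round(4),"F",s["contact_force"].round(2),"w %.4f"%s["width"])
    Rd=np.array([[0,-np.sin(yaw),np.cos(yaw)],[0,np.cos(yaw),np.sin(yaw)],[-1,0,0]])
    print("shift units (cur tool)",(M.T@(np.array(target)-p)*10).round(3),"turn units",(R.from_matrix(M.T@Rd).as_rotvec()/np.pi).round(4))
E
python3 -c "
from h import *
go([.4576,-.2555,.231],.194)"
```

```text
t 0.60 pos [0.2478 0.5185 0.2308] yaw 0.2004 down [-6.e-04 -9.e-04 -1.e+00] F [-0.62 -0.32 -0.54] w 0.0854
shift units (cur tool) [ 4.000e-03 -8.003e+00  5.160e-01] turn units [ 0.002  -0.0002  0.0003]
```

arm_command:
  series: "0 -0.33 0.02 0 0 0 1;0 -0.33 0.02 0 0 0 1;0 -0.33 0.02 0 0 0 1;0 -0.33 0.02 0 0 0 1;0 -0.33 0.02 0 0 0 1;0 -0.33 0.02 0 0 0 1;0 -0.33 0.02 0 0 0 1;0 -0.33 0.02 0 0 0 1;0 -0.33 0.02 0 0 0 1;0 -0.33 0.02 0 0 0 1;0 -0.33 0.02 0 0 0 1;0 -0.33 0.02 0 0 0 1"

```text
clock: 1.6
position: [0.348, 0.1334, 0.2311]
ee_rot: [0.704, -0.069, 0.704, 0.069]
contact_force: [0.4, 0.2, 0.1]
width: 0.0851
```

arm_command:
  series: "0 -0.33 0.02 0 0 0 1;0 -0.33 0.02 0 0 0 1;0 -0.33 0.02 0 0 0 1;0 -0.33 0.02 0 0 0 1;0 -0.33 0.02 0 0 0 1;0 -0.33 0.02 0 0 0 1;0.1 -0.33 0.02 0 0 0 1;0.1 -0.33 0.02 0 0 0 1;0.1 -0.33 0.02 0 0 0 1;0.1 -0.33 0.02 0 0 0 1;0.1 -0.33 0.02 0 0 0 1;0 0 0 0 0 0 1"

```text
clock: 2.6
position: [0.4412, -0.2222, 0.1791]
ee_rot: [0.703, -0.068, 0.704, 0.067]
contact_force: [0.0, -0.3, -0.0]
width: 0.0854
```

Run:
```python
from h import *
go([.4576,-.2555,.100],.194)
from rig import get_image
import cv2
cv2.imwrite("pics/w1.png",get_image("wrist")[:,:,::-1])
```

```text
t 2.60 pos [ 0.4412 -0.2222  0.1791] yaw 0.1914 down [-0.001  -0.0022 -1.    ] F [ 0.03 -0.26 -0.01] w 0.0854
shift units (cur tool) [ 0.791 -0.357  0.099] turn units [-0.0008 -0.0005  0.0006]
```

View pics/w1.png

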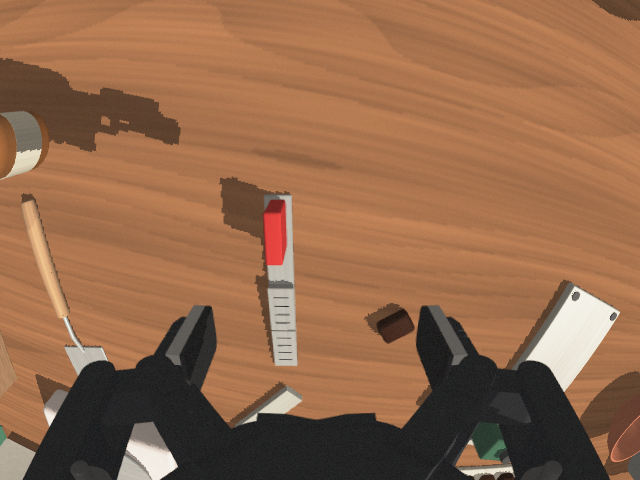

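Wrist view: handle top face spans roughly (265,202)–(281,264), tail edge middle is (278,195) and tip edge middle (286,365). I'll check these against the earlier estimate.

```bash
cat >> h.py <<'E'
def wray(uv,z):
    c=get_calibration("wrist");s,M=tool()
    dx=np.array([uv[0]-c["cx"],uv[1]-c["cy"]]);r=np.hypot(*dx);t=r/c["fx"]
    d=np.array([*(dx/r*np.sin(t)),np.cos(t)]);T=c["tool_from_camera"]
    o=M@T[:3,3]+s["position"];d=M@T[:3,:3]@d
    return o+d*(z-o[2])/d[2]
E
python3 - <<'E'
from h import *
t=wray((286,365),.004);e=wray((278.5,195),.006);g=t-e;L=np.linalg.norm(g);g/=L
print(t,e,L,np.arctan2(g[1],g[0]),"org",t-.16*g,e+.025*g)
hc=np.mean([wray(p,.052) for p in [(264.5,204),(276,200),(284,262),(265,264)]],0);print("handle top",hc)
go([.4576,-.2555,.100],.194)
E
```

```text
[ 0.61282872 -0.2177973   0.004     ] [ 0.43198485 -0.25313636  0.006     ] 0.1842752127058856 0.19298014605706723 org [ 0.45580804 -0.24848102  0.00573653] [ 0.45651934 -0.24834203  0.00572867]
handle top [ 0.45171834 -0.25031704  0.052     ]
t 2.65 pos [ 0.4402 -0.2192  0.1796] yaw 0.1915 down [-0.0022  0.001  -1.    ] F [-0.7   0.34 -0.49] w 0.0851
shift units (cur tool) [ 0.795 -0.39   0.103] turn units [-0.0008 -0.0006 -0.0005]
```

arm_command:
  series: "0.2 -0.1 0.025 0 0 0 1;0.2 -0.1 0.025 0 0 0 1;0.2 -0.1 0.025 0 0 0 1;0.2 -0.06 0.025 0 0 0 1;0 0 0 0 0 0 1;0 0 0 0 0 0 1;0 0 0 0 0 0 1"

```text
clock: 3.23
position: [0.4571, -0.2495, 0.1022]
ee_rot: [0.704, -0.069, 0.704, 0.069]
contact_force: [0.5, -0.3, -0.1]
width: 0.0856
```

Run:
```python
from h import *
go([.4568,-.254,.0145],.194)
from rig import get_image
import cv2
cv2.imwrite("pics/w2.png",get_image("wrist")[:,:,::-1])
go([.4568,-.254,.0145],.194)
```

```text
t 3.23 pos [ 0.4571 -0.2495  0.1022] yaw 0.1957 down [ 5.e-04  1.e-04 -1.e+00] F [ 0.47 -0.35 -0.11] w 0.0856
shift units (cur tool) [ 0.877 -0.044 -0.012] turn units [0.0005 0.0002 0.    ]
t 3.28 pos [ 0.4574 -0.2498  0.1026] yaw 0.1957 down [ 1.5e-03 -7.0e-04 -1.0e+00] F [-0.55 -0.01  0.25] w 0.0855
shift units (cur tool) [ 0.881 -0.039 -0.015] turn units [0.0006 0.0004 0.0003]
```

View pics/w2.png

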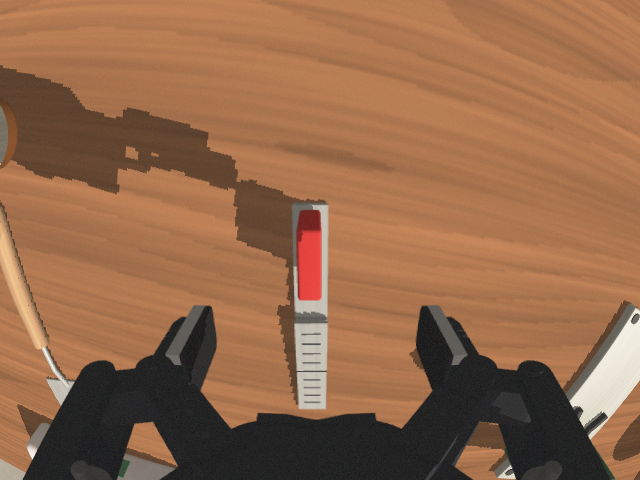

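The gauge sits nearly centred between the open fingers: handle top (298–322, 210–300), tail (310,204), tip (312,408).

Run:
```python
from h import *
t=wray((312,408),.004);e=wray((310,204),.006);g=t-e;L=np.linalg.norm(g);g/=L
print(t,e,L,np.arctan2(g[1],g[0]),"org",t-.16*g,e+.025*g)
print(wray((310,300),.052),wray((310,228),.052))
go([*(t-.16*g)[:2],.0145],.194)
```

```text
[ 0.61419596 -0.22196673  0.004     ] [ 0.43370489 -0.25800407  0.006     ] 0.18406443730113506 0.1970712163866418 org [ 0.45730215 -0.25329257  0.00573852] [ 0.45821955 -0.2531094   0.00572836]
[ 0.47894882 -0.24861057  0.052     ] [ 0.43552607 -0.25690995  0.052     ]
t 3.28 pos [ 0.4574 -0.2498  0.1026] yaw 0.1957 down [ 1.5e-03 -7.0e-04 -1.0e+00] F [-0.55 -0.01  0.25] w 0.0855
shift units (cur tool) [ 0.881 -0.034 -0.009] turn units [0.0006 0.0004 0.0003]
```

arm_command:
  series: "0.15 -0.035 0 0 0 0 1;0.15 0 0 0 0 0 1;0.15 0 0 0 0 0 1;0.15 0 0 0 0 0 1;0.14 0 0 0 0 0 1;0.07 0 0 0 0 0 1;0.07 0 0 0 0 0 1;0 0 0 0 0 0 1;0 0 0 0 0 0 1"

```text
clock: 4.03
position: [0.458, -0.2537, 0.0139]
ee_rot: [0.704, -0.069, 0.703, 0.069]
contact_force: [0.0, 0.1, 0.1]
width: 0.0851
```

arm_command:
  series: "0 0 0 0 0 0 -1;0 0 0 0 0 0 -1;0 0 0 0 0 0 -1;0 0 0 0 0 0 -1;0 0 0 0 0 0 -1;0 0 0 0 0 0 -1;0 0 0 0 0 0 -1;0 0 0 0 0 0 -1;0 0 0 0 0 0 -1;0 0 0 0 0 0 -1;0 0 0 0 0 0 -1;0 0 0 0 0 0 -1"
  squeeze: 90

```text
clock: 5.03
position: [0.4579, -0.2538, 0.0136]
ee_rot: [0.704, -0.069, 0.704, 0.069]
contact_force: [-1.1, 0.5, 4.9]
width: 0.0126
```

Run:
```python
from h import *
import numpy as np
d=np.array([np.cos(-.21),np.sin(-.21)])
B=np.array([.6565,.0874])
for x in (-.27,): 
  print(B+d*x); go([*(B+d*x),.1],-.21)
```

```text
[0.39243165 0.14368417]
t 5.03 pos [ 0.4579 -0.2538  0.0136] yaw 0.1952 down [ 5.e-04 -3.e-04 -1.e+00] F [-1.09  0.47  4.9 ] w 0.0126
shift units (cur tool) [-0.866  4.026  0.129] turn units [1.29e-01 2.00e-04 1.00e-04]
```

arm_command:
  series: "-0.05 0 0 0 0 0 -1;-0.1 0 0 0 0 0 -1;-0.15 0 0 0 0 0 -1;-0.2 0 0 0 0 0 -1;-0.2 0 0 0 0 0 -1;-0.15 0 0 0.021 0 0 -1;0 0 0 0.027 0 0 -1;0 0 0 0.027 0 0 -1;0 0 0 0.027 0 0 -1;0 0 0 0.027 0 0 -1;0 0 0 0 0 0 -1;0 0 0 0 0 0 -1"

```text
clock: 6.03
position: [0.4575, -0.2535, 0.0985]
ee_rot: [0.703, 0.073, 0.703, -0.073]
contact_force: [-0.1, -0.9, -1.4]
width: 0.013
```

Run:
```python
from h import *
go([.4316,.1353,.06],-.21)
```

```text
t 6.03 pos [ 0.4575 -0.2535  0.0985] yaw -0.2080 down [-1.e-04  2.e-04 -1.e+00] F [-0.07 -0.91 -1.41] w 0.0130
shift units (cur tool) [ 0.386  3.751 -1.057] turn units [ 0.0006 -0.     -0.0001]
```

arm_command:
  series: "0 0.15 -0.05 0 0 0 -1;0 0.25 -0.07 0 0 0 -1;0 0.3 -0.085 0 0 0 -1;0 0.3 -0.085 0 0 0 -1;0 0.3 -0.085 0 0 0 -1;0 0.3 -0.085 0 0 0 -1;0 0.3 -0.085 0 0 0 -1;0 0.3 -0.085 0 0 0 -1;0 0.3 -0.085 0 0 0 -1;0 0.3 -0.085 0 0 0 -1;0 0.3 -0.085 0 0 0 -1;0 0.3 -0.085 0 0 0 -1"

```text
clock: 7.03
position: [0.4324, 0.1012, 0.0984]
ee_rot: [0.703, 0.074, 0.703, -0.073]
contact_force: [0.4, -1.3, 0.0]
width: 0.0127
```

arm_command:
  series: "0.1 0.2 -0.06 0 0 0 -1;0.1 0.1 -0.03 0 0 0 -1;0.1 0.05 -0.02 0 0 0 -1;0.1 0 0 0 0 0 -1;0 0 0 0 0 0 -1;0 0 0 0 0 0 -1;0 0 0 0 0 0 -1;0 0 0 0 0 0 -1"

```text
clock: 7.7
position: [0.4307, 0.1356, 0.059]
ee_rot: [0.704, 0.074, 0.703, -0.074]
contact_force: [1.3, 0.1, -0.7]
width: 0.013
```

Run:
```python
from h import *
go([.4316,.1353,.0265],-.21)
from rig import get_image
import cv2
cv2.imwrite("pics/w3.png",get_image("wrist")[:,:,::-1])
go([.4316,.1353,.0265],-.21)
```

```text
t 7.70 pos [0.4307 0.1356 0.059 ] yaw -0.2103 down [ 1.3e-03  3.0e-04 -1.0e+00] F [ 1.34  0.05 -0.65] w 0.0130
shift units (cur tool) [ 0.325 -0.001  0.009] turn units [-0.0001  0.0004 -0.0002]
t 7.75 pos [0.4308 0.1355 0.0589] yaw -0.2104 down [ 1.3e-03  3.0e-04 -1.0e+00] F [ 0.55 -0.17 -0.89] w 0.0135
shift units (cur tool) [ 0.325 -0.001  0.008] turn units [-0.0001  0.0004 -0.0002]
```

View pics/w3.png

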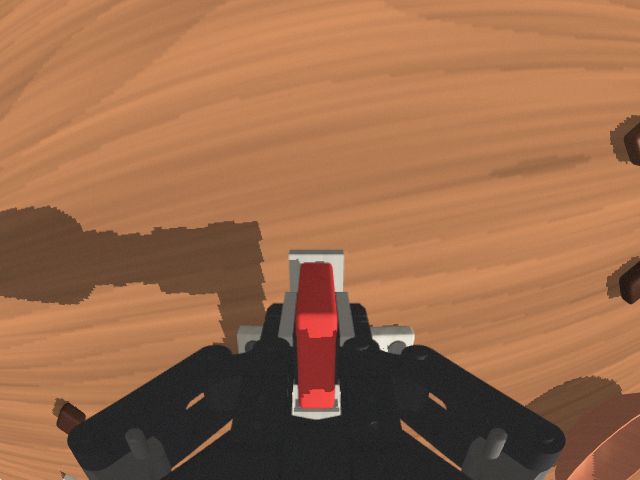

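The gauge is square in the grip: tail at (316,252), handle at u 298–335. The bed's near end is visible from (238,328) to (414,328). Next I'll check lateral alignment with this and the outer cameras.

Run:
```python
from h import *
from rig import get_image
import cv2
l=wray((238,328),.012);r=wray((414,328),.012);print(l,r,np.linalg.norm(l-r),"mid",(l+r)/2,"exp",[.6565-.185*np.cos(.21),.0874+.185*np.sin(.21)])
a=get_image("top")[165:285,225:345,::-1];b=get_image("scene")[260:380,240:420,::-1]
a=cv2.resize(a,(360,360),interpolation=3);b=cv2.resize(b,(440,293),interpolation=3)
c=np.zeros((360,800,3),np.uint8);c[:,:360]=a;c[:293,360:]=b
cv2.imwrite("pics/c4.png",c)
```

```text
[0.45941532 0.08111788 0.012     ] [0.48263304 0.18621102 0.012     ] 0.10762727547481628 mid [0.47102418 0.13366445 0.012     ] exp [np.float64(0.4755642807760325), np.float64(0.1259650814715284)]
```

View pics/c4.png

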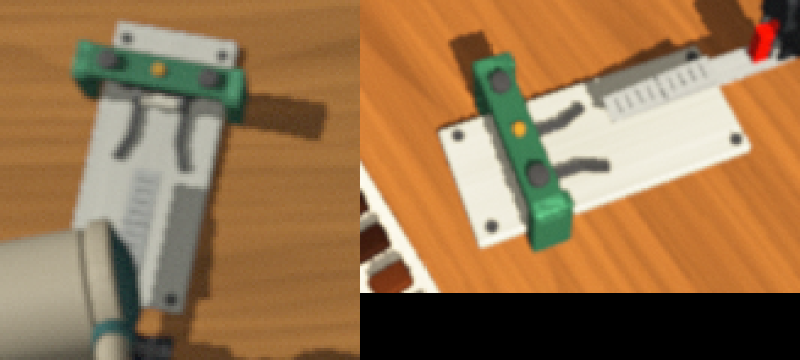

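Gauge tip in the top crop (3x, offset 225,165) is at about (148,172). The cheek ends are (121,157) and (187,170), and the screws (109,61) and (209,78).

Run:
```python
from h import *
f=lambda u,v,z: ray("top",(225+u/3,165+v/3),z)
d=np.array([np.cos(.21),-np.sin(.21)]);n=np.array([np.sin(.21),np.cos(.21)]);B=np.array([.6565,.0874])
for nm,p in dict(tip=f(148,172,.048),cl=f(121,157,.02),cr=f(187,170,.02),scrL=f(109,61,.08),scrR=f(209,78,.08),brass=f(158,69,.088)).items():
    q=p[:2]-B;print(nm,p.round(4),"bed x,y",q@d,q@n)
c=get_calibration("scene");T=np.linalg.inv(c["cam_to_world"])
g=lambda u,v,z: ray("scene",(240+(u-360)*180/440,260+v*120/293),z)
for nm,p in dict(tip=(g(605,100,.048)+g(617,122,.048))/2,c1=g(580,107,.02),c2=g(607,165,.02),brass=g(519,129,.088)).items():
    q=p[:2]-B;print("scene",nm,p.round(4),"bed x,y",q@d,q@n)
go([0,0,0],-.21)
```

```text
tip [0.5858 0.0984 0.048 ] bed x,y -0.07145549866529384 -0.003983908121874002
cl [0.6061 0.1255 0.02  ] bed x,y -0.05727376115851849 0.026787268250987532
cr [0.5924 0.0659 0.02  ] bed x,y -0.0582403360396175 -0.03436831270162554
scrL [0.6794 0.1285 0.08  ] bed x,y 0.013791146777499142 0.044956493512922774
scrR [0.6615 0.0412 0.08  ] bed x,y 0.01453858405211155 -0.04414398758038862
brass [0.6687 0.0849 0.088 ] bed x,y 0.01243657553970885 0.00011673162030119576
scene tip [0.5853 0.1056 0.048 ] bed x,y -0.07343044823739839 0.0030074498414060847
scene c1 [0.5962 0.0766 0.02  ] bed x,y -0.056757894382505523 -0.023113550373017364
scene c2 [0.6086 0.1356 0.02  ] bed x,y -0.056916653099327245 0.037149974729348334
scene brass [0.6723 0.0935 0.088 ] bed x,y 0.01419328209546293 0.009265442037532821
t 7.85 pos [0.4307 0.1355 0.0588] yaw -0.2106 down [ 1.2e-03  3.0e-04 -1.0e+00] F [ 0.75 -0.47 -0.61] w 0.0132
shift units (cur tool) [ 0.583 -2.225 -3.929] turn units [-0.0002  0.0003 -0.0002]
```

Cheeks and gauge agree to within a few mm. The cameras favour a shift of about +3 mm (tool y), so I'll apply that and lower to the bed, feeling for contact.

arm_command:
  series: "0.08 0.03 0 0 0 0 -1;0.08 0 0 0 0 0 -1;0.08 0 0 0 0 0 -1;0.04 0 0 0 0 0 -1;0.02 0 0 0 0 0 -1;0 0 0 0 0 0 -1;0 0 0 0 0 0 -1;0 0 0 0 0 0 -1"

```text
clock: 8.52
position: [0.4311, 0.1386, 0.0284]
ee_rot: [0.703, 0.074, 0.703, -0.074]
contact_force: [-0.2, 0.5, -0.8]
width: 0.0125
```

arm_command:
  series: "0.02 0 0 0 0 0 -1;0 0 0 0 0 0 -1;0 0 0 0 0 0 -1;0 0 0 0 0 0 -1"

```text
clock: 8.85
position: [0.431, 0.1386, 0.0264]
ee_rot: [0.703, 0.074, 0.703, -0.074]
contact_force: [0.4, 0.0, -0.6]
width: 0.0126
```

arm_command:
  series: "0.01 0 0 0 0 0 -1;0 0 0 0 0 0 -1;0 0 0 0 0 0 -1"

```text
clock: 9.1
position: [0.4311, 0.1386, 0.0255]
ee_rot: [0.703, 0.074, 0.703, -0.074]
contact_force: [-0.3, 0.0, 1.9]
width: 0.013
```

arm_command:
  series: "0.005 0 0 0 0 0 -1;0 0 0 0 0 0 -1;0 0 0 0 0 0 -1"

```text
clock: 9.35
position: [0.4311, 0.1386, 0.0254]
ee_rot: [0.703, 0.074, 0.703, -0.074]
contact_force: [-1.9, -0.1, 6.3]
width: 0.0129
```

arm_command:
  series: "-0.004 0 0 0 0 0 -1;0 0 0.05 0 0 0 -1;0 0 0.05 0 0 0 -1;0 0 0.05 0 0 0 -1;0 0 0.05 0 0 0 -1;0 0 0 0 0 0 -1"

```text
clock: 9.85
position: [0.4508, 0.1344, 0.0255]
ee_rot: [0.703, 0.074, 0.703, -0.074]
contact_force: [-2.5, 0.4, 5.6]
width: 0.0131
```

arm_command:
  series: "0 0 0.05 0 0 0 -1;0 0 0.05 0 0 0 -1;0 0 0.05 0 0 0 -1;0 0 0.05 0 0 0 -1;0 0 0 0 0 0 -1"

```text
clock: 10.27
position: [0.4702, 0.1302, 0.0256]
ee_rot: [0.703, 0.074, 0.703, -0.074]
contact_force: [-2.3, 0.5, 7.3]
width: 0.0134
```

arm_command:
  series: "0 0 0.05 0 0 0 -1;0 0 0.05 0 0 0 -1;0 0 0.05 0 0 0 -1;0 0 0.05 0 0 0 -1;0 0 0 0 0 0 -1;0 0 0 0 0 0 -1"

```text
clock: 10.77
position: [0.4899, 0.126, 0.0256]
ee_rot: [0.703, 0.074, 0.703, -0.074]
contact_force: [-2.3, 0.3, 6.1]
width: 0.0132
```

Run:
```python
from h import *
from rig import get_image
import cv2
go([.6565-.16*np.cos(.21),.0874+.16*np.sin(.21),.0255],-.21)
a=get_image("top")[165:245,235:325,::-1];b=get_image("scene")[270:370,260:400,::-1]
a=cv2.resize(a,(360,320),interpolation=3);b=cv2.resize(b,(440,314),interpolation=3)
c=np.zeros((320,800,3),np.uint8);c[:,:360]=a;c[:314,360:]=b
cv2.imwrite("pics/c5.png",c)
```

```text
t 10.77 pos [0.4899 0.126  0.0256] yaw -0.2103 down [ 3.e-04  1.e-04 -1.e+00] F [-2.27  0.31  6.08] w 0.0132
shift units (cur tool) [ 0.001 -0.03   0.11 ] turn units [-0.0001  0.0001 -0.0001]
```

View pics/c5.png

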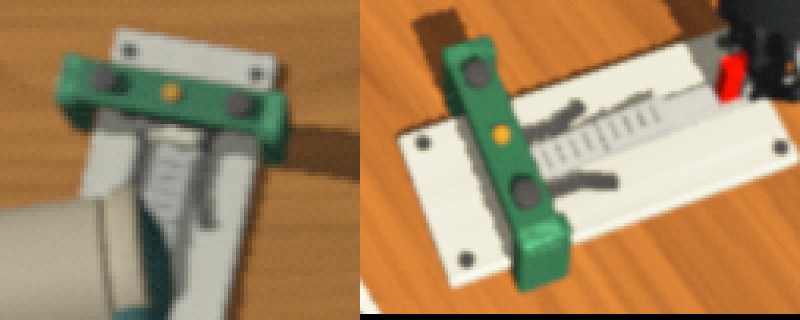

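Gauge is between the cheeks, tip just in front of the roller, no side force. I'll lighten the downward press and creep in.

arm_command:
  series: "-0.004 0 0 0 0 0 -1;0 0 0.04 0 0 0 -1;0 0 0.04 0 0 0 -1;0 0 0.04 0 0 0 -1;0 0 0 0 0 0 -1;0 0 0 0 0 0 -1"

```text
clock: 11.37
position: [0.5026, 0.1234, 0.0256]
ee_rot: [0.704, 0.074, 0.702, -0.074]
contact_force: [1.0, 0.4, 0.3]
width: 0.0129
```

arm_command:
  series: "0 0 0.02 0 0 0 -1;0 0 0.02 0 0 0 -1;0 0 0 0 0 0 -1;0 0 0 0 0 0 -1"

```text
clock: 11.7
position: [0.5051, 0.1227, 0.0256]
ee_rot: [0.703, 0.074, 0.703, -0.074]
contact_force: [-1.0, 0.7, 3.6]
width: 0.0126
```

arm_command:
  series: "0 0 0.02 0 0 0 -1;0 0 0.01 0 0 0 -1;0 0 0 0 0 0 -1;0 0 0 0 0 0 -1"

```text
clock: 12.03
position: [0.5081, 0.122, 0.0256]
ee_rot: [0.703, 0.074, 0.703, -0.074]
contact_force: [-1.9, 0.7, 3.3]
width: 0.0127
```

arm_command:
  series: "0 0 0.02 0 0 0 -1;0 0 0.01 0 0 0 -1;0 0 0 0 0 0 -1;0 0 0 0 0 0 -1"

```text
clock: 12.37
position: [0.5114, 0.1214, 0.0256]
ee_rot: [0.703, 0.074, 0.703, -0.074]
contact_force: [-1.7, 0.5, 3.2]
width: 0.0134
```

arm_command:
  series: "0 0 0.02 0 0 0 -1;0 0 0.01 0 0 0 -1;0 0 0 0 0 0 -1;0 0 0 0 0 0 -1"

```text
clock: 12.7
position: [0.5145, 0.1207, 0.0256]
ee_rot: [0.703, 0.074, 0.703, -0.074]
contact_force: [-0.6, -0.1, 2.6]
width: 0.0131
```

arm_command:
  series: "0 0 0.02 0 0 0 -1;0 0 0.02 0 0 0 -1;0 0 0 0 0 0 -1;0 0 0 0 0 0 -1"

```text
clock: 13.03
position: [0.5188, 0.1199, 0.0256]
ee_rot: [0.704, 0.074, 0.703, -0.074]
contact_force: [0.6, 0.4, 2.1]
width: 0.0129
```

arm_command:
  series: "0 0 0.02 0 0 0 -1;0 0 0.02 0 0 0 -1;0 0 0 0 0 0 -1;0 0 0 0 0 0 -1"

```text
clock: 13.37
position: [0.5226, 0.1191, 0.0256]
ee_rot: [0.704, 0.074, 0.703, -0.074]
contact_force: [-0.2, 0.8, 1.4]
width: 0.0129
```

arm_command:
  series: "0 0 0.02 0 0 0 -1;0 0 0.02 0 0 0 -1;0 0 0 0 0 0 -1;0 0 0 0 0 0 -1"

```text
clock: 13.7
position: [0.5265, 0.1182, 0.0256]
ee_rot: [0.704, 0.074, 0.703, -0.074]
contact_force: [0.3, -0.8, 0.8]
width: 0.0133
```

arm_command:
  series: "0.002 0 0.02 0 0 0 -1;0 0 0.02 0 0 0 -1;0 0 0 0 0 0 -1;0 0 0 0 0 0 -1"

```text
clock: 14.03
position: [0.5298, 0.1175, 0.0256]
ee_rot: [0.703, 0.074, 0.703, -0.074]
contact_force: [-2.0, 0.5, 5.1]
width: 0.0132
```

arm_command:
  series: "0 0 0.02 0 0 0 -1;0 0 0.02 0 0 0 -1;0 0 0 0 0 0 -1;0 0 0 0 0 0 -1"

```text
clock: 14.37
position: [0.5335, 0.1167, 0.0256]
ee_rot: [0.703, 0.074, 0.703, -0.074]
contact_force: [-2.9, 0.3, 4.5]
width: 0.0129
```

arm_command:
  series: "0 0 0.02 0 0 0 -1;0 0 0.02 0 0 0 -1;0 0 0 0 0 0 -1;0 0 0 0 0 0 -1"

```text
clock: 14.7
position: [0.5373, 0.1158, 0.0256]
ee_rot: [0.703, 0.074, 0.703, -0.074]
contact_force: [-2.0, 1.0, 4.9]
width: 0.013
```

arm_command:
  series: "-0.001 0 0.02 0 0 0 -1;0 0 0.01 0 0 0 -1;0 0 0 0 0 0 -1;0 0 0 0 0 0 -1"

```text
clock: 15.03
position: [0.5403, 0.1152, 0.0256]
ee_rot: [0.703, 0.074, 0.703, -0.074]
contact_force: [-2.1, 1.7, 4.7]
width: 0.0128
```

arm_command:
  series: "0 0 0.02 0 0 0 -1;0 0 0.01 0 0 0 -1;0 0 0 0 0 0 -1;0 0 0 0 0 0 -1"

```text
clock: 15.37
position: [0.5432, 0.1146, 0.0256]
ee_rot: [0.703, 0.074, 0.703, -0.074]
contact_force: [-3.3, 0.0, 4.8]
width: 0.0128
```

arm_command:
  series: "0 0 0.02 0 0 0 -1;0 0 0.01 0 0 0 -1;0 0 0 0 0 0 -1;0 0 0 0 0 0 -1"

```text
clock: 15.7
position: [0.5458, 0.114, 0.0256]
ee_rot: [0.703, 0.074, 0.704, -0.074]
contact_force: [-3.2, 0.8, 5.1]
width: 0.013
```

arm_command:
  series: "-0.001 0 0.01 0 0 0 -1;0 0 0.01 0 0 0 -1;0 0 0 0 0 0 -1;0 0 0 0 0 0 -1;0 0 0 0 0 0 -1"

```text
clock: 16.12
position: [0.5465, 0.1138, 0.0256]
ee_rot: [0.702, 0.074, 0.704, -0.074]
contact_force: [-6.6, 1.2, 8.6]
width: 0.0132
```

arm_command:
  series: "0 0 0.01 0 0 0 -1;0 0 0.01 0 0 0 -1;0 0 0 0 0 0 -1;0 0 0 0 0 0 -1;0 0 0 0 0 0 -1"

```text
clock: 16.53
position: [0.5475, 0.1135, 0.0256]
ee_rot: [0.701, 0.074, 0.705, -0.074]
contact_force: [-8.2, 2.2, 8.2]
width: 0.0133
```

arm_command:
  series: "-0.004 0 0 0 0 0 -1;0 0 0.01 0 0 0 -1;0 0 0 0 0 0 -1;0 0 0 0 0 0 -1;0 0 0 0 0 0 -1"

```text
clock: 16.95
position: [0.5482, 0.1133, 0.0256]
ee_rot: [0.701, 0.074, 0.705, -0.074]
contact_force: [-7.8, 2.9, 6.6]
width: 0.0132
```

Run:
```python
from h import *
from rig import get_image
import cv2
F=[]
go([.6565,.0874,.0255],-.21)
for i in range(4): F.append(tool()[0]["contact_force"]); im=get_image("scene")
F=np.array(F);print(F.round(1),F.mean(0))
cv2.imwrite("pics/c6.png",cv2.resize(im[270:370,260:420,::-1],(800,500),interpolation=3))
```

```text
t 16.95 pos [0.5482 0.1133 0.0256] yaw -0.2103 down [-5.6e-03  5.0e-04 -1.0e+00] F [-7.77  2.86  6.58] w 0.0132
shift units (cur tool) [-0.005 -0.027  1.113] turn units [-0.0001 -0.0018  0.0002]
[[-7.8  2.9  6.6]
 [-8.5  2.2  6.8]
 [-7.7  1.5  7.1]
 [-7.8  2.   6.6]] [-7.96830157  2.13301614  6.7864329 ]
```

View pics/c6.png

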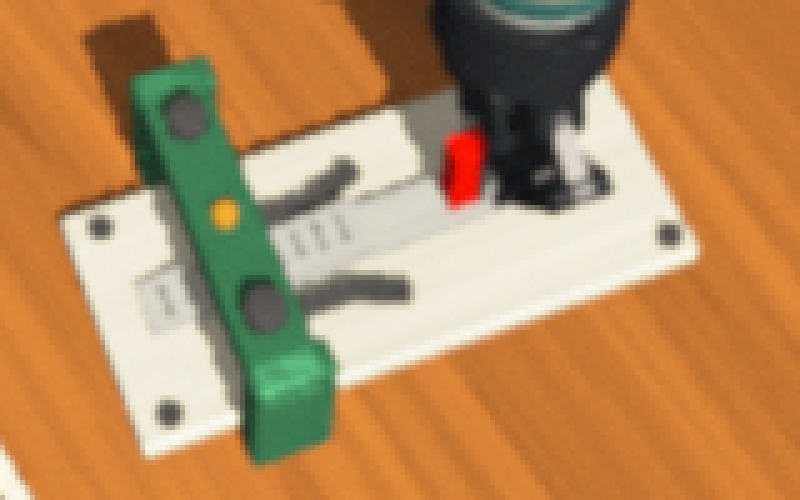

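Tip now protrudes past the roller (about (165,300)) and the gauge is straight between the cheeks. Lighten the press to isolate the roller drag.

arm_command:
  series: "-0.006 0 0 0 0 0 -1;0 0 0 0 0 0 -1;0 0 0 0 0 0 -1;0 0 0 0 0 0 -1"

```text
clock: 17.48
position: [0.5483, 0.1132, 0.0257]
ee_rot: [0.701, 0.074, 0.705, -0.074]
contact_force: [-6.8, 2.4, 4.0]
width: 0.0129
```

arm_command:
  series: "0 0 0.01 0 0 0 -1;0 0 0 0 0 0 -1;0 0 0 0 0 0 -1;0 0 0 0 0 0 -1"

```text
clock: 17.82
position: [0.5491, 0.113, 0.0256]
ee_rot: [0.701, 0.074, 0.705, -0.074]
contact_force: [-7.3, 2.3, 2.8]
width: 0.0128
```

arm_command:
  series: "-0.002 0 0.01 0 0 0 -1;0 0 0 0 0 0 -1;0 0 0 0 0 0 -1;0 0 0 0 0 0 -1;0 0 0 0 0 0 -1"

```text
clock: 18.23
position: [0.5496, 0.1128, 0.0258]
ee_rot: [0.701, 0.074, 0.706, -0.074]
contact_force: [-7.3, 1.5, 2.6]
width: 0.0131
```

Roller drag is about 6 N after subtracting bed friction. Next: relax the stored push, then release.

arm_command:
  series: "0 0 -0.01 0 0 0 -1;0 0 -0.01 0 0 0 -1;0 0 0 0 0 0 -1;0 0 0 0 0 0 -1;0 0 0 0 0 0 -1"

```text
clock: 18.65
position: [0.5497, 0.1129, 0.0261]
ee_rot: [0.702, 0.074, 0.704, -0.074]
contact_force: [-5.4, 0.7, -1.6]
width: 0.0129
```

arm_command:
  series: "0.004 0 -0.01 0 0 0 -1;0 0 -0.005 0 0 0 -1;0 0 0 0 0 0 -1;0 0 0 0 0 0 -1;0 0 0 0 0 0 -1"

```text
clock: 19.07
position: [0.5498, 0.113, 0.0262]
ee_rot: [0.703, 0.074, 0.703, -0.074]
contact_force: [-2.2, -0.4, -4.0]
width: 0.0132
```

arm_command:
  series: "0.006 0 -0.003 0 0 0 -1;0 0 0 0 0 0 -1;0 0 0 0 0 0 -1;0 0 0 0 0 0 -1"

```text
clock: 19.4
position: [0.5498, 0.1131, 0.0259]
ee_rot: [0.703, 0.074, 0.703, -0.074]
contact_force: [-1.3, -1.7, -3.3]
width: 0.0133
```

arm_command:
  series: "0.005 0 0 0 0 0 -1;0 0 0 0 0 0 -1;0 0 0 0 0 0 -1;0 0 0 0 0 0 -1"

```text
clock: 19.73
position: [0.5497, 0.1132, 0.0256]
ee_rot: [0.703, 0.074, 0.703, -0.074]
contact_force: [-3.3, -2.1, 0.2]
width: 0.0129
```

arm_command:
  series: "0 0 0 0 0 0 -1;0 0 0 0 0 0 -1;0 0 0 0 0 0 -0.6;0 0 0 0 0 0 -0.4;0 0 0 0 0 0 -0.2;0 0 0 0 0 0 0;0 0 0 0 0 0 0;0 0 0 0 0 0 0;0 0 0 0 0 0 0;0 0 0 0 0 0 0"
  squeeze: 20

```text
clock: 20.57
position: [0.5496, 0.1133, 0.0253]
ee_rot: [0.703, 0.074, 0.703, -0.074]
contact_force: [0.5, -0.3, 0.3]
width: 0.043
```

arm_command:
  series: "-0.05 0 0 0 0 0 0;-0.1 0 0 0 0 0 0;-0.15 0 0 0 0 0 0;-0.2 0 0 0 0 0 0;-0.25 0 0 0 0 0 0;-0.25 0 0 0 0 0 0;-0.2 0 -0.2 0 0 0 0;0 0 -0.3 0 0 0 0;0 0 -0.3 0 0 0 0;0 0 -0.2 0 0 0 0;0 0 0 0 0 0 0;0 0 0 0 0 0 0"

```text
clock: 21.57
position: [0.4512, 0.1344, 0.1465]
ee_rot: [0.704, 0.074, 0.702, -0.074]
contact_force: [0.1, -1.3, -0.5]
width: 0.0427
```

Run:
```python
from h import *
from rig import get_image
import cv2
go([.6565,.0874,.0255],-.21)
a=get_image("wrist")[:,:,::-1];b=get_image("scene")[270:370,260:420,::-1]
c=np.zeros((300,800,3),np.uint8);c[:,:400]=cv2.resize(a,(400,300));c[:250,400:]=cv2.resize(b,(400,250),interpolation=3)
cv2.imwrite("pics/c7.png",c)
```

```text
t 21.57 pos [0.4512 0.1344 0.1465] yaw -0.2093 down [ 2.1e-03  3.0e-04 -1.0e+00] F [ 0.08 -1.26 -0.54] w 0.0427
shift units (cur tool) [ 1.214 -0.034  2.103] turn units [ 0.0002  0.0006 -0.0002]
```

View pics/c7.png

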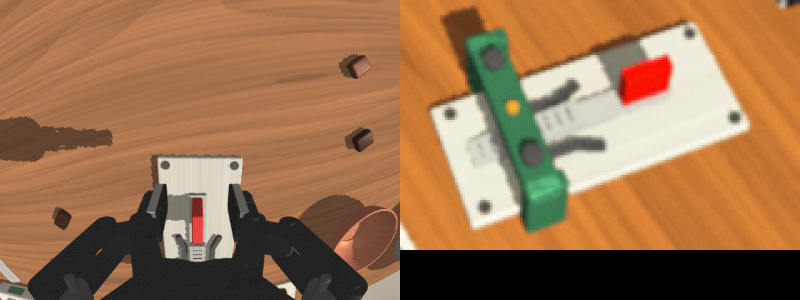

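The gauge is lying flat, straight between the cheeks, with its tip still at the same scene pixel (288,327) as when gripped. The robot is clear.

```bash
python3 -c "
from rig import ticket
print(ticket.sign_off())"
```

```text
the job is handed in; nothing more can be done
None
```

The taper gauge is lying flat and snug under the roller, straight between the guide cheeks, and I have handed the job in. It took about 21.6 s of the 61 s.

- **Grip at the roller:** the total push at the last step was about 7.4 N. After taking off drag from my light downward press, I put the roller drag at about 6 N. Judged by slide alone (about 5 mm past first touch), it comes out nearer 4 N. The two disagree by about 2 N, but both are within 3 to 11 N. The highest push reading along the lane was about 8.5 N.
- **Before letting go:** easing off the push made the wrist pull up on the gauge with about 4 N for a moment. I pressed it back to a neutral reading, then opened the gripper.
- **Final check:** the gauge tip sat at the same place in the picture after release as before, to about one pixel (roughly 2 mm). The arm stood clear above the open end of the bed. I saw no contact with the roller head. I did not compare the bystander items before and after; the arm kept well clear of them.
- **Camera disagreement:** the cameras differed by 3 to 7 mm on the lane's centre line. I took a middle value, and there was almost no side force until I eased off the push (about 2 N then).

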